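Unclamp the finished seal die and shut it in its case

ROBOT

A 6-joint arm with a two-finger parallel gripper is mounted at the origin on the work surface. World frame = base frame: x ahead of the robot, y to its left, z up, the work surface at z = 0. Lengths are in mm, angles in rad, forces in N, time in s.
With the tool pointing down it reaches from about 275 to 750 mm from the base axis. Payload 10.2 kg.
Tool frame: the origin (TCP) lies at the very end of the fingers, on their centre line; the grasp point (between the pads) lies 19 mm behind it; z points along the fingers, y is the line along which they close (so a half turn about z gives the same grasp; the last joint's range is limited). The gripper opens to 85 mm and grips with 20 to 120 N. Pads are 22 mm wide; open, the fingers measure 114 mm over their backs; the gripper's body (76 mm by 85 mm) begins 54 mm behind the grasp point. The pads swing forward as they close: fully open they stand 13 mm farther back than shut.
Start: joints at [-1.332, 0.313, 1.498, -0, 1.331, -0.223], TCP at [233.908, -470.019, 231.294] pointing down, gripper open.
Joint ranges: [-2.94, 2.94], [-0.97, 2.17], [0.19, 2.56], [-1.23, 4.37], [0.02, 3.11], [-2.88, 2.88]. Speed limits (rad/s): [2.39, 2.39, 3.01, 3.14, 3.14, 3.14].

INTERFACE

Orientations are given as a unit quaternion [w, x, y, z].
In Python, from rig import ctrl gives the robot as it stands.
- The arm moves only by the tool step_arm, never from a script. Its argument "increments" is a list of rows, each a list of 3 entries, a list of its own where there are three numbers: the shift along the tool's x, y, z in cm, then the turn, a rotation vector about the tool's x, y, z in degrees, then the opening in per cent of the stroke, from 0 (shut) to 100 (fully open). A call has 1 to 8 rows; each row is the pose to reach, as a shift and turn from the pose commanded when the call began, along the tool's axes at that moment; what a row does not reach only later rows make up. A row lasts 1/8 s, in which the tool goes at most 62.5 mm and 10.7 degrees, less where a joint would pass 70% of its speed; a pose out of reach is approached as far as the arm can. A call with a gripper value outside its range is refused whole. The fingers move at their own pace and stop on an object; "squeeze" is the grip in N (left out, the last holds). Time passes only in rows, so rows that repeat a pose let the fingers close. It gives the time, the measured TCP pose, the force, the opening and the grip force at its end, in the units of the state.
- ctrl.sense(): the state, without advancing time (a new reading comes with each control period).
- ctrl.capture(name): name is "scene" or "top" or "wrist"; returns a dict with "img" (384x512x3 uint8, red, green, blue), "fx", "fy", "cx", "cy" (pixels), "extrinsics" (4x4, takes a point from camera to world coordinates). Camera axes: x right, y down, z forward; pixel columns grow to the right and rows downward; lengths in mm; the calibration is good to about 2 mm. A picture is of the moment at which its call begins. There is no depth.
- ctrl.finish_job(): hands the job in; it is judged then, once.
The state is a dict: "time_s": time; "joints": joint angles; "dq": joint speeds; "tau": joint torques, N m; "eef_pos": TCP position; "ee_rot": TCP orientation; "force": force on the tool from outside, world axes, zero at the start; "wrist_torque": the same for the moment, N m; "grip_width": opening from 0.0 (shut) to 1.0 (fully open); "grip_force": force on a finger pad.
Only numpy, scipy, OpenCV 4.12 (cv2) and the standard library are available. Lean on these libraries where they do the work, as an engineer would, in place of code of your own. Each camera call takes 0.05 s, during which the arm holds its last target. There are 200 camera calls.

TASK

The brass seal die in the bench vise is finished: slide the vise's jaw (the one with the red tab) fully open and leave it open, then lift the die out, set it down gently, upright and not dropped, on the cork pad in the free compartment of the black case, and let go. Then press the case's clear lid down until its catch holds it shut. Leave the steel die in the other compartment and everything else on the bench undisturbed.

Things in the scene. Friction and masses are not known exactly. Their poses are not given: they have to be found in the camera images.
- vise: blue low vise fixed to the bench; origin on the bench, under the middle of the clamping place; bed 180 x 80 mm, x from -120 to +60 mm, bed top 30 mm above the bench. Own x runs from the moving jaw (-x side, robot's side) to the fixed steel jaw (+x side, face at x = +22.5 mm, 27.5 mm thick, 70 mm wide, top 54 mm above the bench)
- jaw (a joint): travel of the moving steel jaw in m: 0 clamped, 0.04 fully open at its stop; it slides along the vise's own -x, with about 4 N of friction, and stays where it is left. Its face is at vise x = -22.5 mm when clamped, with a 7 mm lip over the die's foot (lip underside 40 mm, top 52.5 mm above the bench) that keeps the die from being lifted; jaw block 30 mm long, 60 mm wide
- jaw_tab (a point): centre of the top of the red tab on the moving jaw (82.5 mm above the bench); the tab is upright, 12 mm along vise x, 24 mm along vise y, 30 mm tall above the jaw; axes as the vise
- die: the finished seal die, brass with a red band, about 180 g; origin at the centre of its underside. Foot 44 (own x) x 30 (own y) x 8 mm; above it a block 24 (own x) x 30 (own y) mm up to 38 mm. It stands on the vise's bed, its own x along the vise's x, off centre along vise y by up to 8 mm
- case: black open case fixed to the bench, 116 (own x) x 136 (own y) x 56 mm tall, 5 mm walls and floor; origin at the centre of its underside, own z up. A wall along own x splits it into two compartments 106 x 60.5 mm, centred at own y = +32.75 and -32.75 mm; one holds the cork pad, the other the steel die
- pad: brown cork pad, 100 x 56 x 4 mm, lying fixed on the floor of the free compartment; origin at the centre of its underside (5 mm above the bench), its axes as the case's
- lid (a joint): angle of the clear lid in rad: 0 shut, about 1.57 upright, 2.0 its stop leaning away; hinged on the case's far (+x) edge, it swings to the case's -x as it shuts. A light spring lifts it unless its catch on the front wall has snapped (about 8 N at the front edge); stiff hinge, stays where left when open
- lid_edge (a point): point to press: top (outer) face of the lid at the middle of its orange free edge, 110 mm from the hinge; lid 116 mm from hinge to edge, 136 mm wide, 6 mm thick, its outer face 63 mm above the bench when shut; a small orange tongue hangs 18 mm below its edge
- lid_hinge (a point): middle of the lid's hinge axis, 58 mm behind the case's centre and 60 mm above the bench; its axis is the case's y
- sister: steel die with a blue band, of the same shape as the brass one, standing in the case's other compartment; leave alone
- bottle: amber bottle, 36 mm across, 120 mm tall, between vise and case; leave alone
- jar: white jar, 60 mm across, 65 mm tall; leave alone
- brush: brush lying behind the bottle; leave alone
- screwdriver: screwdriver lying at the back, 170 mm long; leave alone
- weight: brass weight, 44 mm across, 58 mm tall; leave alone
- tin: aluminium tin, 44 mm across, 45 mm tall; leave alone
- mug: white mug, 76 mm across, 85 mm tall; leave alone
There are look-alikes about, which are no part of the job. Leave any purple or turquoise look-alike of the die alone.

How it is judged:
By the outcome, as a careful person would: the job done as asked, in the order asked, and still so for the second after the job is handed in, with the robot touching nothing.
It also fails if it takes over 67 s, if anything falls off the work surface, if the arm or the gripper's body presses on something with over 40 N, if the wrist force passes 120 N, or if a joint passes its speed limit or range.

## Working session

There is one attempt and no reset: what is moved stays moved. The work goes in short steps, Python scripts to look and compute and a tool call to move; the robot and the scene stay as the last step left them, time stands still between calls to the robot, and variables do not carry over. Pictures are saved under pics/ and viewed, at most 10 in all, crops included, and the job is handed in when it is done.

Besides the shell and the picture viewer there is one more tool, called after "Call:" by a JSON object that holds its "api" and its "payload", one argument or row to a line. step_arm: Moves the arm, as the interface text tells. Its arguments: {"type":"object","properties":{"increments":{"type":"array"},"squeeze":{"type":"number"}},"required":["increments"]}

```bash
mkdir -p pics; ls
cat > h.py <<'E'
import numpy as np,cv2
from rig import ctrl
from scipy.spatial.transform import Rotation as R
def save(n,f):
    c=ctrl.capture(n); cv2.imwrite(f'pics/{f}.png',c['img'][:,:,::-1]); np.savez(f'pics/{f}.npz',**c); return c
def ray(c,u,v,z):
    E=np.array(c['extrinsics']); d=E[:3,:3]@np.array([(u-c['cx'])/c['fx'],(v-c['cy'])/c['fy'],1]); o=E[:3,3]
    return o+d*(z-o[2])/d[2]
def proj(c,p):
    E=np.array(c['extrinsics']); q=E[:3,:3].T@(np.array(p)-E[:3,3]); return c['fx']*q[0]/q[2]+c['cx'],c['fy']*q[1]/q[2]+c['cy']
E
python3 - <<'E'
from h import *
for n in('top','scene'):
    c=save(n,n+'0'); print(n,c['fx'],np.round(c['extrinsics'],3).tolist())
s=ctrl.sense(); print(s)
E
```

```text
pics
top 459.5271645535849 [[-0.013, -0.985, 0.172, 340.559], [-1.0, 0.013, 0.001, -4.671], [-0.004, -0.172, -0.985, 1242.013], [0.0, 0.0, 0.0, 1.0]]
scene 346.46212524384316 [[0.697, 0.443, -0.564, 1136.454], [0.717, -0.452, 0.531, -542.829], [-0.02, -0.774, -0.633, 720.173], [0.0, 0.0, 0.0, 1.0]]
{'time_s': 0.1, 'joints': array([-1.33242227e+00,  3.13408536e-01,  1.49834303e+00,  3.40034464e-06,
        1.33099718e+00, -2.23369027e-01]), 'dq': array([ 0.00049605, -0.00162382, -0.00133157,  0.00285381, -0.0016284 ,
        0.00012943]), 'tau': array([ 3.28134833e-03, -4.12895286e+01, -2.60143948e+01, -1.42795188e-04,
        2.98549574e-03,  4.90932010e-06]), 'eef_pos': array([ 233.84315668, -469.7974656 ,  230.79169379]), 'ee_rot': array([-5.78040633e-04,  9.73467263e-01,  2.28825595e-01, -2.68550324e-06]), 'force': array([-0.17727969, -0.14948468,  0.08652369]), 'wrist_torque': array([ 0.01754238,  0.04121888, -0.03019573]), 'grip_force': 0.0, 'grip_width': 0.9981984740470082}
```

View pics/top0.png

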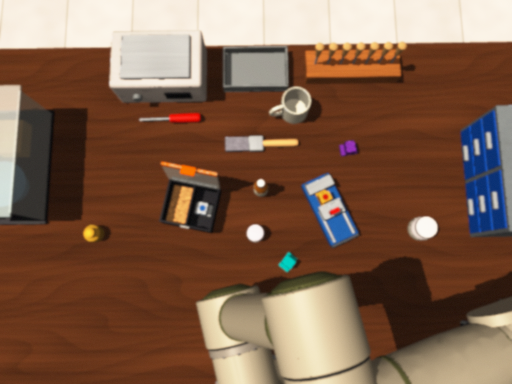

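View pics/scene0.png

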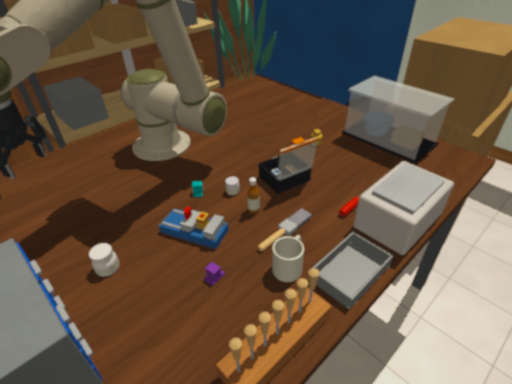

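Top view: vise near pixel (330,209) with red tab (336,212) and die (325,197). The case is near (190,205), with cork at (182,204), the sister at (203,209) and the orange lid edge near (187,169). The lid is open and leaning back.

Run:
```python
from h import *
c=np.load('pics/top0.npz'); im=c['img']; 
a=cv2.resize(im[160:250,150:240],None,fx=6,fy=6,interpolation=cv2.INTER_CUBIC)[:, :, ::-1]
hs=cv2.cvtColor(im,cv2.COLOR_RGB2HSV)
b=cv2.resize(im[165:255,295:365],None,fx=6,fy=6,interpolation=cv2.INTER_CUBIC)[:,:,::-1]
p=np.zeros((540,800,3),np.uint8); p[:,:380]=a[:,:380]; p[:540,380:]=b[:540,:420]; cv2.imwrite('pics/crop0.png',p)
def m(lo,hi,box):
    k=cv2.inRange(hs,lo,hi); z=np.zeros_like(k); x0,y0,x1,y1=box; z[y0:y1,x0:x1]=k[y0:y1,x0:x1]; return z
def rect(k,nm,z):
    k=cv2.morphologyEx(k,cv2.MORPH_CLOSE,np.ones((3,3)))
    cs,_=cv2.findContours(k,0,2); q=max(cs,key=cv2.contourArea); r=cv2.minAreaRect(q)
    P=np.array([ray(c,u,v,z)[:2] for u,v in cv2.boxPoints(r)]); e=P[1:]-P[:-1]
    print(nm,r,'ctr',P.mean(0).round(1),'sides',np.linalg.norm(e,axis=1).round(1)[:2],'ang',np.degrees(np.arctan2(e[:,1],e[:,0]))[:2].round(1))
vb=(295,165,365,255); cb=(155,155,230,240)
rect(m((100,120,60),(125,255,255),vb),'vise',30)
rect(m((0,150,120),(6,255,255),vb)|m((174,150,120),(180,255,255),vb),'red tab/band',82.5)
rect(m((15,130,120),(30,255,255),vb),'brass',38)
rect(m((0,0,0),(180,255,45),cb),'case',56)
rect(m((10,60,120),(25,200,255),(155,182,195,240)),'cork',9)
rect(m((3,180,180),(18,255,255),(155,155,230,185)),'orange',150)
```

```text
vise ((341.6000061035156, 226.20001220703125), (25.043960571289062, 24.149532318115234), 63.43495178222656) ctr [ 440.9 -223.9] sides [64.7 65.3] ang [ -64.4 -155.9]
red tab/band ((334.46551513671875, 210.9137725830078), (4.270992755889893, 9.841852188110352), 68.19859313964844) ctr [ 475.4 -198.1] sides [25.2 10.8] ang [ -69.1 -160.6]
brass ((324.0, 196.00001525878906), (12.521980285644531, 13.416407585144043), 63.43495178222656) ctr [ 520.6 -179.5] sides [36.  33.2] ang [ -64.2 -155.7]
case ((196.13201904296875, 199.76123046875), (60.11244583129883, 56.289833068847656), 12.994616508483887) ctr [513.3 156.8] sides [147.9 159.4] ang [ -11.7 -104. ]
cork ((180.41177368164062, 206.6470489501953), (19.927425384521484, 42.06901168823242), 6.519801616668701) ctr [501.5 205.4] sides [114.3  54.5] ang [ -5.4 -97.4]
orange ((186.7692413330078, 170.1538543701172), (25.495098114013672, 9.41357421875), 11.309932708740234) ctr [571.8 167.4] sides [23.2 62.4] ang [ -10.1 -102.3]
```

View pics/crop0.png

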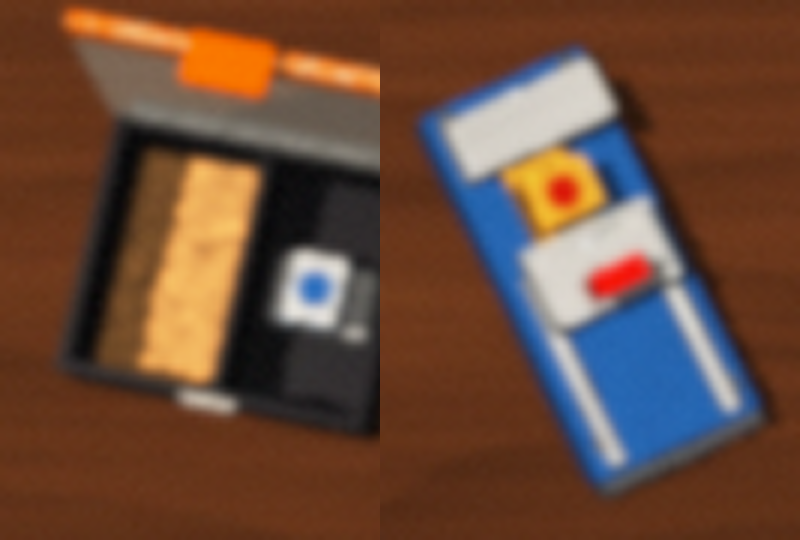

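Crops: vise bed runs from (302,185)/(328,172) down to (333,247). Cork is on the +y side of the case, with the steel die to its right. The tool is already nearly aligned with the vise, so I'll move over it for a close look.

Call:
{"api": "step_arm", "payload": {
  "increments": [
    [[34,-14,-6],[0,0,0],100],
    [[34,-14,-6],[0,0,0],100],
    [[34,-14,-6],[0,0,0],100],
    [[34,-14,-6],[0,0,0],100],
    [[34,-14,-6],[0,0,0],100],
    [[34,-14,-6],[0,0,0],100],
    [[34,-14,-6],[0,0,0],100],
    [[34,-14,-6],[0,0,0],100]
  ]
}}

```text
time_s: 1.1
eef_pos: [475.6, -193.4, 290.8]
ee_rot: [-0.0, 0.973, 0.229, -0.0]
force: [-0.5, 0.0, -0.5]
grip_width: 1.0
grip_force: 0.0
```

Run:
```python
from h import *
c=save('wrist','w0'); s=ctrl.sense(); print(s['time_s'],s['eef_pos'],s['ee_rot'],c['fx'],np.round(c['extrinsics'],3).tolist())
```

```text
1.15 [ 475.32801398 -193.84414219  290.85825343] [-2.62292714e-04  9.73573019e-01  2.28375460e-01 -3.97497079e-04] 311.8220085484441 [[0.446, -0.856, -0.261, 541.527], [-0.895, -0.426, -0.129, -160.699], [-0.001, 0.292, -0.957, 433.941], [0.0, 0.0, 0.0, 1.0]]
```

View pics/w0.png

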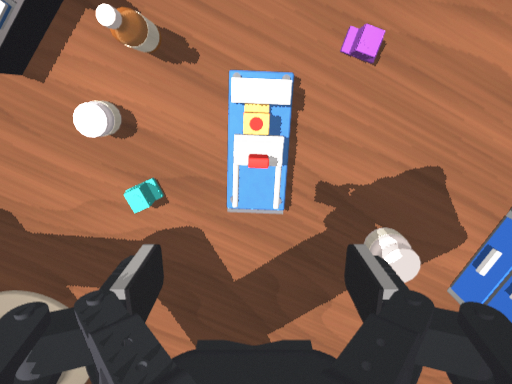

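The wrist view shows the vise upright at columns 228–293, rows 70–213. The tab is at (258,161), the die top at (257,124), and the fixed jaw at rows 77–105.

Run:
```python
from h import *
c=np.load('pics/w0.npz'); im=c['img']; hs=cv2.cvtColor(im,cv2.COLOR_RGB2HSV)
def m(lo,hi,b=(220,60,300,220)):
    k=cv2.inRange(hs,lo,hi); z=np.zeros_like(k); z[b[1]:b[3],b[0]:b[2]]=k[b[1]:b[3],b[0]:b[2]]; return z
def rect(k,nm,z):
    k=cv2.morphologyEx(k,cv2.MORPH_CLOSE,np.ones((3,3)))
    q=max(cv2.findContours(k,0,2)[0],key=cv2.contourArea); r=cv2.minAreaRect(q)
    P=np.array([ray(c,u,v,z)[:2] for u,v in cv2.boxPoints(r)]); e=P[1:]-P[:-1]
    print(nm,np.round(r[0]+r[1]),'ctr',P.mean(0).round(1),'sides',np.linalg.norm(e,axis=1).round(1)[:2],'ang',np.degrees(np.arctan2(e[:,1],e[:,0]))[:2].round(1), cv2.boundingRect(q))
red=m((0,150,60),(7,255,255))|m((172,150,60),(180,255,255))
t=red.copy(); t[:145]=0; rect(t,'tab',82.5)
d=red.copy(); d[145:]=0; rect(d,'dot',68)
rect(m((20,100,100),(32,255,255)),'brass',68)
bl=m((100,130,60),(125,255,255)); 
# left/right edges of bed (z=30) by row
L=[];Rr=[]
for v in range(110,210,4):
    u=np.flatnonzero(bl[v]); 
    if len(u)>5: L.append(ray(c,u[0]-.5,v,30)[:2]); Rr.append(ray(c,u[-1]+.5,v,30)[:2])
for P in(L,Rr):
    vx,vy,x0,y0=cv2.fitLine(np.array(P,np.float32),cv2.DIST_HUBER,0,.01,.01).ravel(); print(np.degrees(np.arctan2(vy,vx)),x0,y0)
v=np.flatnonzero(bl[:,245]|bl[:,260]|bl[:,270]); print(v.min(),v.max(),ray(c,260,v.min()-.5,30),ray(c,260,v.max()+.5,30))
white=m((0,0,170),(180,60,255)); white[:,:]=white; rect(white,'white',54)
y=white.copy(); y[115:]=0; rect(y,'fixedjaw',54)
```

```text
tab [258. 160.  13.  19.] ctr [ 479.5 -197.5] sides [21.6 15.1] ang [ -63.5 -152.8] (249, 154, 20, 14)
dot [256. 124.  11.  12.] ctr [ 514.3 -176.9] sides [13.8 12.4] ang [ -63.5 -153.1] (250, 118, 13, 12)
brass [256. 115.   8.  22.] ctr [ 522.9 -172.7] sides [25.1  8.9] ang [ -63.5 -152.8] (245, 111, 23, 9)
23.789434 442.9214 -170.2287
24.219404 483.902 -237.96179
71 209 [ 570.11552087 -154.71193612   30.        ] [ 409.75385654 -235.71989131   30.        ]
white [256. 174.  55.  78.] ctr [ 456.4 -205.7] sides [100.9  66.6] ang [ 23.1 -65.6] (227, 134, 57, 80)
fixedjaw [261.  92.  38.  60.] ctr [ 547.7 -166.8] sides [68.6 42.2] ang [ -63.5 -151.5] (231, 73, 61, 39)
```

Call:
{"api": "step_arm", "payload": {
  "increments": [
    [[0.13,0.47,5],[0,0,2.4],80],
    [[0.13,0.47,10],[0,0,2.4],80],
    [[0.13,0.47,15],[0,0,2.4],80],
    [[0.13,0.47,19],[0,0,2.4],80],
    [[0.13,0.47,22],[0,0,2.4],80],
    [[0.13,0.47,23.1],[0,0,2.4],80],
    [[0.13,0.47,23.1],[0,0,2.4],80]
  ]
}}

```text
time_s: 2.02
eef_pos: [478.9, -197.5, 60.4]
ee_rot: [-0.0, 0.978, 0.208, -0.0]
force: [-0.1, 0.2, -0.2]
grip_width: 0.799
grip_force: 0.0
```

Call:
{"api": "step_arm", "payload": {
  "increments": [
    [[0,0,0],[0,0,0],20],
    [[0,0,0],[0,0,0],20],
    [[0,0,0],[0,0,0],20],
    [[0,0,0],[0,0,0],20],
    [[0,0,0],[0,0,0],20],
    [[0,0,0],[0,0,0],20]
  ],
  "squeeze": 30
}}

```text
time_s: 2.78
eef_pos: [479.5, -197.0, 61.1]
ee_rot: [0.0, 0.978, 0.209, 0.0]
force: [-2.1, 0.6, 6.9]
grip_width: 0.275
grip_force: 31.1
```

Call:
{"api": "step_arm", "payload": {
  "increments": [
    [[-0.4,0,0],[0,0,0],20],
    [[-1,0,0],[0,0,0],20],
    [[-1.6,0,0],[0,0,0],20],
    [[-2.2,0,0],[0,0,0],20],
    [[-2.8,0,0],[0,0,0],20],
    [[-3.3,0,0],[0,0,0],20],
    [[-3.6,0,0],[0,0,0],20],
    [[-3.8,0,0],[0,0,0],20]
  ]
}}

```text
time_s: 3.78
eef_pos: [445.2, -212.3, 61.2]
ee_rot: [0.001, 0.978, 0.208, 0.001]
force: [3.3, 3.5, 6.4]
grip_width: 0.272
grip_force: 31.1
```

Call:
{"api": "step_arm", "payload": {
  "increments": [
    [[-0.15,0,0],[0,0,0],20],
    [[-0.3,0,0],[0,0,0],20],
    [[-0.4,0,0],[0,0,0],20],
    [[-0.4,0,0],[0,0,0],20]
  ]
}}

```text
time_s: 4.28
eef_pos: [442.8, -213.4, 61.1]
ee_rot: [0.001, 0.978, 0.208, 0.003]
force: [12.6, 8.1, 2.1]
grip_width: 0.274
grip_force: 30.6
```

Call:
{"api": "step_arm", "payload": {
  "increments": [
    [[0.2,0,0],[0,0,0],75],
    [[0.2,0,0],[0,0,0],75],
    [[0.2,0,0],[0,0,0],75],
    [[0.2,0,-2],[0,0,0],75],
    [[0.2,0,-5],[0,0,0],75],
    [[4.2,-0.2,-7],[0,0,0],75],
    [[8.2,-0.4,-7],[0,0,0],75],
    [[8.2,-0.4,-7],[0,0,0],75]
  ]
}}

```text
time_s: 5.28
eef_pos: [515.3, -175.9, 130.2]
ee_rot: [0.0, 0.978, 0.21, 0.0]
force: [-0.0, -0.3, -0.2]
grip_width: 0.754
grip_force: 0.0
```

Run:
```python
from h import *
a=save('wrist','w1'); b=save('top','t1'); s=ctrl.sense(); print(s['time_s'],s['eef_pos'],s['force'])
i=np.zeros((384,800,3),np.uint8); i[:,:512]=a['img']; i[:300,512:800]=cv2.resize(b['img'][160:260,290:386],(288,300)); cv2.imwrite('pics/w1t1.png',i[:,:,::-1])
```

```text
5.375 [ 513.66824318 -176.78127907  129.92241051] [-0.43434284 -0.29740174 -0.6281341 ]
```

View pics/w1t1.png

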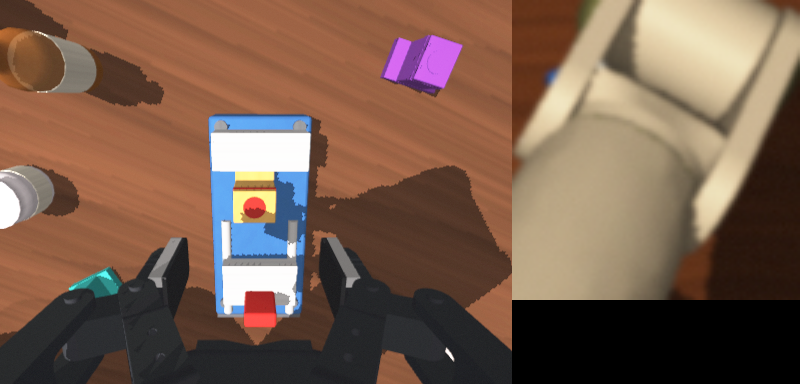

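The jaw is fully open, with the tab now at (260,308). The die is free at (255,205).

Run:
```python
from h import *
c=np.load('pics/w1.npz'); hs=cv2.cvtColor(c['img'],cv2.COLOR_RGB2HSV)
k=cv2.inRange(hs,(0,150,60),(7,255,255))|cv2.inRange(hs,(172,150,60),(180,255,255)); k[:196]=0;k[222:]=0;k[:,:240]=0;k[:,270:]=0
v,u=np.nonzero(k); p=ray(c,(u.min()+u.max())/2,(v.min()+v.max())/2,68); print(p,u.min(),u.max(),v.min(),v.max())
U=np.array([.9135,.4067]);print(p[:2]@U,p[:2]@[-.4067,.9135])
```

```text
[ 514.28237347 -177.03769371   68.        ] 244 265 197 217
397.79571813683515 -370.8825744934911
```

Call:
{"api": "step_arm", "payload": {
  "increments": [
    [[0,0,3],[0,0,0],75],
    [[0,0,6],[0,0,0],75],
    [[0,0,8],[0,0,0],75],
    [[0,0,8.8],[0,0,0],75],
    [[0,0,8.8],[0,0,0],75]
  ]
}}

```text
time_s: 6.0
eef_pos: [513.7, -177.2, 42.4]
ee_rot: [-0.0, 0.978, 0.208, -0.0]
force: [0.1, 0.3, 0.6]
grip_width: 0.751
grip_force: 0.0
```

Aligned within 1 mm. Close.

Call:
{"api": "step_arm", "payload": {
  "increments": [
    [[0,0,0],[0,0,0],25],
    [[0,0,0],[0,0,0],25],
    [[0,0,0],[0,0,0],25],
    [[0,0,0],[0,0,0],25],
    [[0,0,0],[0,0,0],25],
    [[0,0,0],[0,0,0],25]
  ],
  "squeeze": 50
}}

```text
time_s: 6.75
eef_pos: [514.5, -177.1, 43.2]
ee_rot: [0.001, 0.978, 0.208, 0.001]
force: [-0.1, 1.1, 5.7]
grip_width: 0.345
grip_force: 51.1
```

Call:
{"api": "step_arm", "payload": {
  "increments": [
    [[0,0,-0.5],[0,0,0],25],
    [[0,0,-2],[0,0,0],25],
    [[0,0,-5],[0,0,0],25],
    [[0,0,-9],[0,0,0],25],
    [[0,0,-14],[0,0,0],25],
    [[0,0,-20],[0,0,0],25],
    [[0,0,-20],[0,0,0],25]
  ]
}}

```text
time_s: 7.62
eef_pos: [515.3, -177.5, 247.7]
ee_rot: [0.003, 0.978, 0.208, 0.004]
force: [-0.3, -0.3, -2.7]
grip_width: 0.338
grip_force: 50.3
```

Call:
{"api": "step_arm", "payload": {
  "increments": [
    [[2,-5,-2],[0,0,-9],25],
    [[4,-10,-2],[0,0,-18],25],
    [[6,-15,-2],[0,0,-27],25],
    [[8,-20,-2],[0,0,-36],25],
    [[10,-25,-2],[0,0,-45],25],
    [[11.9,-29.5,-2],[0,0,-54],25],
    [[11.9,-30.5,-2],[0,0,-54.3],25],
    [[11.9,-30.5,-2],[0,0,-54.3],25]
  ]
}}

```text
time_s: 8.62
eef_pos: [497.9, 150.2, 261.9]
ee_rot: [-0.0, 0.775, 0.632, -0.001]
force: [-0.2, -0.1, -1.5]
grip_width: 0.337
grip_force: 50.2
```

Run:
```python
from h import *
a=save('wrist','w2'); s=ctrl.sense(); print(s['time_s'],s['eef_pos'],s['ee_rot'],s['joints'])
```

```text
8.675 [498.23381675 149.50549552 262.03609817] [-4.99041959e-05  7.75573145e-01  6.31257606e-01 -3.59653726e-04] [ 6.62088479e-02  2.81662650e-01  1.45882516e+00 -3.39597365e-04
  1.40174930e+00  2.70714987e-01]
```

View pics/w2.png

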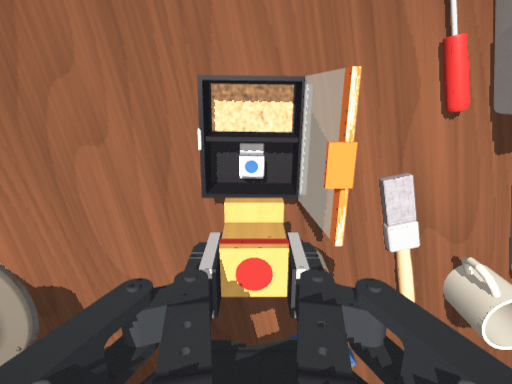

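The case rim corners are near (199,76), (304,76), (202,198) and (300,198). Cork spans (210–295, 84–134), the sister is at (251,163), and the lid edge is the orange stripe from (354,67) to (338,245).

Run:
```python
from h import *
c=np.load('pics/w2.npz'); im=c['img'].astype(int); g=im.max(2)
# subpixel-ish edges: rim outer by dark threshold
dk=(g<50)
print('row profile u=250',[(v,g[v,250]) for v in range(70,90,2)], [(v,g[v,230]) for v in range(188,204,2)])
L=[(np.flatnonzero(dk[v,190:215])[0]+190-.5,v) for v in range(82,195,6) if dk[v,190:215].any() and not 125<v<152]
T=[(u,np.flatnonzero(dk[65:95,u])[0]+65-.5) for u in range(205,300,6) if dk[65:95,u].any()]
B=[(u,np.flatnonzero(dk[180:206,u])[-1]+180.5) for u in range(208,224,3)]
fit={}
for n,P in(('L',L),('T',T),('B',B)):
    W=np.array([ray(c,u,v,56)[:2] for u,v in P],np.float32); vx,vy,x,y=cv2.fitLine(W,cv2.DIST_HUBER,0,.01,.01).ravel()
    fit[n]=(np.degrees(np.arctan2(vy,vx)),x,y); print(n,fit[n],P[0],P[-1])
psi=np.radians(fit['T'][0]); psi=(psi+np.pi/2)%np.pi-np.pi/2
for ps in (psi,np.radians((fit['L'][0]-90+90)%180-90)):
    X=np.array([np.cos(ps),np.sin(ps)]);Y=np.array([-X[1],X[0]])
    l=np.array(fit['L'][1:])@X; t=np.array(fit['T'][1:])@Y; b=np.array(fit['B'][1:])@Y
    ctr=X*(l+58)+Y*(t+b)/2; print('yaw',np.degrees(ps),'ctr',ctr,'width',t-b)
hs=cv2.cvtColor(c['img'],cv2.COLOR_RGB2HSV)
k=cv2.inRange(hs,(8,60,100),(28,255,255)); k[:80]=0;k[137:]=0;k[:,:205]=0;k[:,300:]=0
v,u=np.nonzero(k); print('cork',u.min(),u.max(),v.min(),v.max()); P=[ray(c,a,b,9)[:2] for a,b in((u.min(),v.min()),(u.max(),v.min()),(u.min(),v.max()),(u.max(),v.max()))]; print(np.mean(P,0),np.round(P,1))
H=np.array([*(ctr+58*X),60]); E=np.array(c['extrinsics'])
for th in np.arange(1.5,2.01,.05):
    print(round(th,2),[np.round(proj(c,H+116*np.array([*(-np.cos(th)*X),np.sin(th)])+s*np.array([*Y,0])),0).tolist() for s in(68,-68)])
```

```text
row profile u=250 [(70, np.int64(157)), (72, np.int64(160)), (74, np.int64(161)), (76, np.int64(88)), (78, np.int64(87)), (80, np.int64(65)), (82, np.int64(36)), (84, np.int64(128)), (86, np.int64(174)), (88, np.int64(191))] [(188, np.int64(38)), (190, np.int64(40)), (192, np.int64(41)), (194, np.int64(53)), (196, np.int64(60)), (198, np.int64(178)), (200, np.int64(204)), (202, np.int64(234))]
L (np.float32(77.0876), np.float32(450.205), np.float32(198.00911)) (np.float64(201.5), 82) (np.float64(204.5), 190)
T (np.float32(-11.659888), np.float32(511.3427), np.float32(237.6827)) (205, np.float64(79.5)) (295, np.float64(80.5))
B (np.float32(-11.649437), np.float32(445.9124), np.float32(123.207756)) (208, np.float64(193.5)) (223, np.float64(193.5))
yaw -11.65989 ctr [504.6926  175.06642] width 125.33629
yaw -12.912398 ctr [504.33203 174.55228] width 126.201324
cork 211 293 83 132
[507.04082315 207.91673421] [[464.7 246.4]
 [561.2 226.5]
 [450.6 189.8]
 [551.6 169. ]]
1.5 [[331.0, 67.0], [315.0, 246.0]]
1.55 [[340.0, 67.0], [323.0, 247.0]]
1.6 [[348.0, 68.0], [330.0, 247.0]]
1.65 [[356.0, 68.0], [337.0, 247.0]]
1.7 [[365.0, 68.0], [344.0, 246.0]]
1.75 [[372.0, 68.0], [350.0, 246.0]]
1.8 [[380.0, 69.0], [357.0, 246.0]]
1.85 [[387.0, 69.0], [363.0, 245.0]]
1.9 [[394.0, 69.0], [369.0, 244.0]]
1.95 [[400.0, 70.0], [375.0, 243.0]]
2.0 [[406.0, 70.0], [380.0, 242.0]]
```

Call:
{"api": "step_arm", "payload": {
  "increments": [
    [[5.87,-0.52,0],[0,0,0],25],
    [[5.87,-0.52,0],[0,0,0],25],
    [[5.87,-0.52,5],[0,0,0],25],
    [[5.87,-0.52,10],[0,0,0],25],
    [[5.87,-0.52,15],[0,0,0],25],
    [[5.87,-0.52,19],[0,0,0],25],
    [[5.87,-0.52,21],[0,0,0],25],
    [[5.87,-0.52,21],[0,0,0],25]
  ]
}}

```text
time_s: 9.68
eef_pos: [504.7, 207.1, 51.2]
ee_rot: [-0.001, 0.776, 0.631, -0.001]
force: [-0.4, -0.2, -1.5]
grip_width: 0.34
grip_force: 50.3
```

Run:
```python
from h import *
a=save('wrist','w3'); b=save('scene','s3'); s=ctrl.sense(); print(s['time_s'],s['eef_pos'],s['force'])
i=np.zeros((384,800,3),np.uint8); i[:,:512]=a['img']; i[:288,512:]=cv2.resize(b['img'][110:206,230:326],(288,288)); cv2.imwrite('pics/w3s3.png',i[:,:,::-1])
```

```text
9.775 [505.88951212 207.8489614   53.2063241 ] [ 0.42233115 -0.50296858 -1.09934985]
```

View pics/w3s3.png

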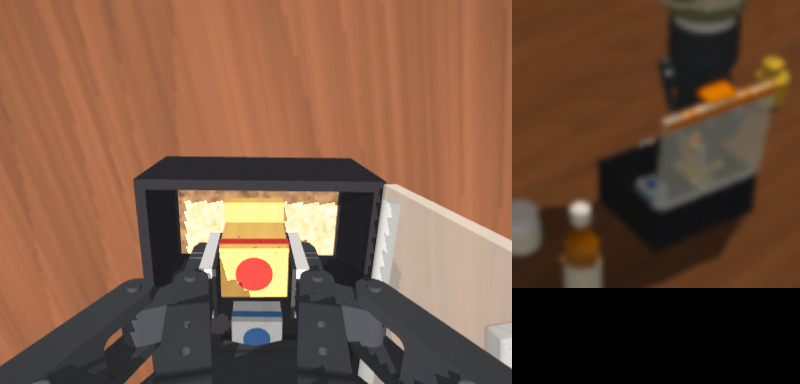

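The die sits over the middle of the free compartment, clear of the walls and lid. Lower gently.

Call:
{"api": "step_arm", "payload": {
  "increments": [
    [[0,0,1],[0,0,0],25],
    [[0,0,2],[0,0,0],25],
    [[0,0,2.5],[0,0,0],25],
    [[0,0,2.8],[0,0,0],25],
    [[0,0,2.9],[0,0,0],25],
    [[0,0,2.9],[0,0,0],25]
  ]
}}

```text
time_s: 10.52
eef_pos: [505.2, 208.7, 23.4]
ee_rot: [0.0, 0.775, 0.632, 0.0]
force: [0.7, 0.3, -1.9]
grip_width: 0.344
grip_force: 50.3
```

Call:
{"api": "step_arm", "payload": {
  "increments": [
    [[0,0,0.05],[0,0,0],25],
    [[0,0,0.1],[0,0,0],25],
    [[0,0,0.1],[0,0,0],25]
  ]
}}

```text
time_s: 10.9
eef_pos: [505.1, 208.7, 22.3]
ee_rot: [0.0, 0.775, 0.632, 0.0]
force: [-0.7, 0.6, -1.2]
grip_width: 0.342
grip_force: 50.3
```

Call:
{"api": "step_arm", "payload": {
  "increments": [
    [[0,0,0.05],[0,0,0],25],
    [[0,0,0.1],[0,0,0],25],
    [[0,0,0.1],[0,0,0],25]
  ]
}}

```text
time_s: 11.28
eef_pos: [505.2, 208.7, 22.2]
ee_rot: [0.0, 0.775, 0.632, 0.0]
force: [-4.9, -1.7, 9.2]
grip_width: 0.34
grip_force: 51.8
```

Contact. Release and rise.

Call:
{"api": "step_arm", "payload": {
  "increments": [
    [[0,0,-0.05],[0,0,0],38],
    [[0,0,-0.05],[0,0,0],45],
    [[0,0,-0.05],[0,0,0],55],
    [[0,0,-0.05],[0,0,0],55],
    [[0,0,-2],[0,0,0],55],
    [[0,0,-5],[0,0,0],55],
    [[0,0,-10],[0,0,0],55],
    [[0,0,-15],[0,0,0],55]
  ]
}}

```text
time_s: 12.28
eef_pos: [505.0, 208.6, 172.8]
ee_rot: [-0.0, 0.775, 0.632, -0.0]
force: [0.2, 0.6, -0.0]
grip_width: 0.547
grip_force: 0.0
```

Run:
```python
from h import *
a=save('wrist','w4'); s=ctrl.sense(); print(s['time_s'],s['eef_pos'],s['force'])
X=np.array([np.cos(np.radians(-12)),np.sin(np.radians(-12))]);Y=np.array([-X[1],X[0]])
ctr=np.array([502.6,175.2]); T=np.array([.203,.979])
print('hinge',ctr+58*X)
```

```text
12.325 [507.50281085 209.22254389 179.63194956] [2.01130129 1.50967086 7.05152583]
hinge [559.33256084 163.14112193]
```

View pics/w4.png

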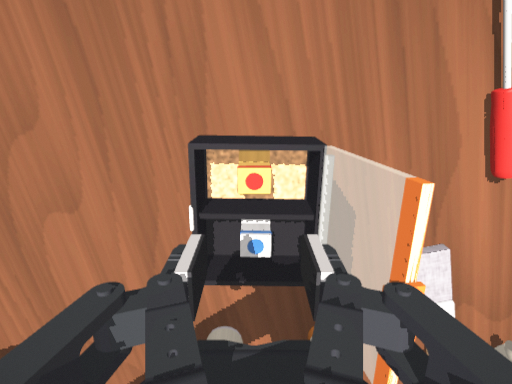

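The brass die stands on the cork at (254,181), free of the gripper, and the sister is untouched. Now I'll go over and behind the lid.

Call:
{"api": "step_arm", "payload": {
  "increments": [
    [[0,0,-5],[0,0,0],0],
    [[0,0,-5],[0,0,0],0],
    [[-3.3,3,-5],[0,0,0],0],
    [[-3.3,8,-5],[0,0,0],0],
    [[-3.3,10.5,-5],[0,0,0],0],
    [[-3.3,10.5,-3],[0,0,0],0],
    [[-3.3,10.5,1.7],[0,0,0],0],
    [[-3.3,10.5,1.7],[0,0,0],0]
  ]
}}

```text
time_s: 13.32
eef_pos: [599.4, 155.0, 150.4]
ee_rot: [-0.002, 0.775, 0.632, -0.003]
force: [-0.0, 0.2, 0.3]
grip_width: 0.001
grip_force: 0.0
```

Run:
```python
from h import *
s=ctrl.sense(); p=s['eef_pos']; d=p[:2]-[502.6,175.2]; a=np.radians(-12); print(s['time_s'],p,s['force'],s['grip_width'],'case',d@[np.cos(a),np.sin(a)],d@[-np.sin(a),np.cos(a)])
```

```text
13.325 [599.4436445  154.96221042 150.38229504] [-0.00306463  0.15221345  0.26171784] 0.0009154557742358157 case 98.93505156818196 0.33938055229634756
```

Call:
{"api": "step_arm", "payload": {
  "increments": [
    [[0,-0.8,0],[0,0,0],0],
    [[0,-1.6,0],[0,0,0],0],
    [[0,-2.5,0],[0,0,0],0],
    [[0,-3.5,0],[0,0,0],0],
    [[0,-4.5,0],[0,0,0],0],
    [[0,-5.5,0.05],[0,0,0],0],
    [[0,-6.5,0.2],[0,0,0],0],
    [[0,-7.6,0.5],[0,0,0],0]
  ]
}}

```text
time_s: 14.32
eef_pos: [526.3, 170.7, 149.2]
ee_rot: [0.0, 0.775, 0.632, 0.0]
force: [0.7, -0.7, -0.2]
grip_width: 0.0
grip_force: 0.2
```

Run:
```python
from h import *
b=save('scene','s5'); s=ctrl.sense(); print(s['time_s'],s['eef_pos'],s['force'])
cv2.imwrite('pics/s5c.png',cv2.resize(b['img'][90:216,210:346],(680,630))[:600,:,::-1])
```

```text
14.375 [524.96774236 170.97295867 148.68576284] [-0.35940837  0.87057871  0.16517646]
```

View pics/s5c.png

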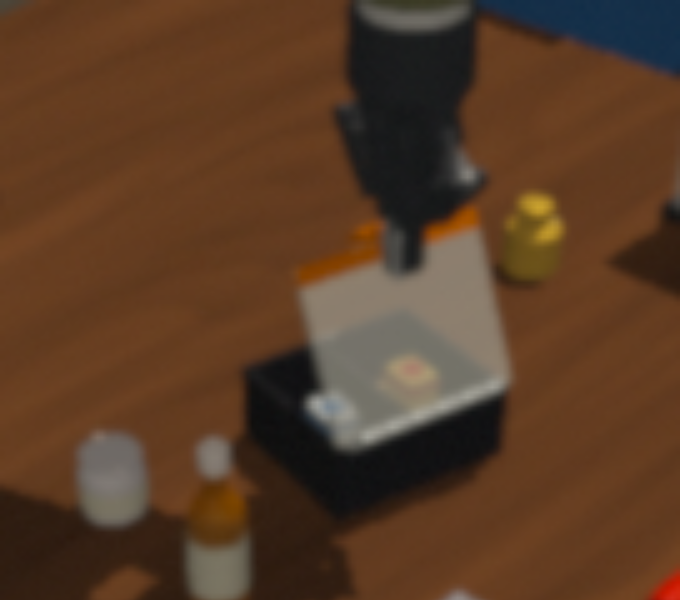

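The finger is behind the lid, which is already swung past vertical. Continue along the arc.

Call:
{"api": "step_arm", "payload": {
  "increments": [
    [[0,-1.2,0.6],[0,0,0],0],
    [[0,-2.4,1.3],[0,0,0],0],
    [[0,-3.5,2.2],[0,0,0],0],
    [[0,-4.5,3.2],[0,0,0],0],
    [[0,-5.4,4.5],[0,0,0],0],
    [[0,-6.1,5.8],[0,0,0],0],
    [[0,-6.5,7.0],[0,0,0],0],
    [[0,-6.5,7.6],[0,0,0],0]
  ]
}}

```text
time_s: 15.38
eef_pos: [462.7, 183.7, 72.5]
ee_rot: [-0.0, 0.775, 0.632, -0.001]
force: [-0.5, -0.3, 1.0]
grip_width: 0.006
grip_force: 0.5
```

Call:
{"api": "step_arm", "payload": {
  "increments": [
    [[0,0,0.4],[0,0,0],0],
    [[0,0,0.7],[0,0,0],0],
    [[0,0,0.9],[0,0,0],0],
    [[0,0,1.0],[0,0,0],0],
    [[0,0,1.1],[0,0,0],0]
  ]
}}

```text
time_s: 16.0
eef_pos: [463.5, 183.7, 62.7]
ee_rot: [0.0, 0.775, 0.632, 0.0]
force: [-4.2, -0.2, 12.6]
grip_width: 0.002
grip_force: 6.2
```

Call:
{"api": "step_arm", "payload": {
  "increments": [
    [[0,0,0.05],[0,0,0],0],
    [[0,0,0.1],[0,0,0],0],
    [[0,0,0.1],[0,0,0],0]
  ]
}}

```text
time_s: 16.38
eef_pos: [463.5, 183.7, 62.6]
ee_rot: [0.0, 0.775, 0.632, 0.0]
force: [-5.9, -1.5, 16.1]
grip_width: -0.001
grip_force: 8.1
```

Call:
{"api": "step_arm", "payload": {
  "increments": [
    [[0,0,-0.5],[0,0,0],0],
    [[0,0,-2],[0,0,0],0],
    [[0,0,-6],[0,0,0],0],
    [[0,0,-11],[0,0,0],0],
    [[-5,-2,-14],[0,0,0],0],
    [[-10,-6,-14],[0,0,0],0],
    [[-15,-10,-14],[0,0,0],0],
    [[-15,-10,-14],[0,0,0],0]
  ]
}}

```text
time_s: 17.38
eef_pos: [333.1, 55.7, 202.0]
ee_rot: [0.001, 0.776, 0.63, 0.0]
force: [0.6, -0.1, 0.4]
grip_width: 0.001
grip_force: 0.0
```

Run:
```python
from h import *
b=save('scene','s6'); t=save('top','t6'); s=ctrl.sense(); print(s['time_s'],s['eef_pos'],s['force'])
i=np.zeros((500,800,3),np.uint8); i[:,:400]=cv2.resize(b['img'][100:225,140:340],(400,250)).repeat(2,0); i[:,400:]=cv2.resize(t['img'][140:260,150:370],(400,250)).repeat(2,0)
i=np.vstack([cv2.resize(b['img'][120:260,140:350],(450,300)),cv2.resize(t['img'][130:270,150:360],(450,300))]); cv2.imwrite('pics/fin.png',i[:,:,::-1])
```

```text
17.475 [335.42011624  56.63796213 202.17747737] [ 0.20795705 -1.18340152  0.60267495]
```

View pics/fin.png

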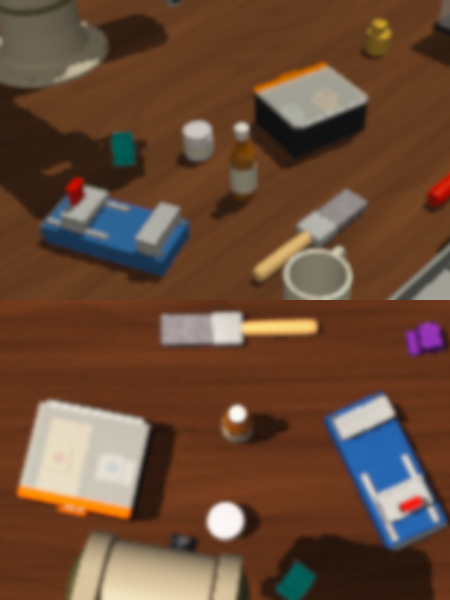

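The lid is shut flat and stayed shut for a second after release. The jaw is fully open, the die is inside, and everything else is in place.

```bash
python3 -c "
from rig import ctrl
print(ctrl.finish_job())"
```

```text
the job is handed in; nothing more can be done
None
```

The job is handed in at about 17.5 s of the 67 s allowed: the vise jaw is fully open, the brass die stands upright on the cork pad, the lid is pressed shut and has stayed shut, and nothing else was moved as far as the final pictures show.

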